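# Seat a saddle clamp over a tube

### The arm

A 6-joint arm with a two-finger parallel gripper is mounted at the origin on the work surface. World frame = base frame: x ahead of the robot, y to its left, z up, the work surface at z = 0. Lengths are in m, angles in rad, forces in N, time in s.
With the tool pointing down it reaches from about 0.25 to 0.725 m from the base axis. Payload 4 kg.
Tool frame: the origin (TCP) lies midway between the tips of the shut fingers; the grasp point (between the pads) lies 19 mm behind it; z points along the fingers, x is the direction in which the jaws open and shut, and the axes are right-handed (so a half turn about z gives the same grasp; the last joint's range is limited). The gripper opens to 85 mm and grips with 20 to 120 N. Pads are 22 mm wide; open, the fingers measure 114 mm over their backs; the gripper's body (76 mm by 85 mm) begins 54 mm behind the grasp point. The pads swing forward as they close: fully open they stand 13 mm farther back than shut.
Start: joints at [0, 0.241, 0.005, 1.335, 0, 1.571], TCP at [0.5, -0, 0.231] pointing down, gripper open.
Joint ranges: [-2.72, 2.72], [-1.05, 1.87], [-1.09, 1.28], [-1.99, 2.15], [-1.42, 1.44], [-3.14, 3.14]. Speed limits (rad/s): [2.79, 2.79, 3.14, 3.14, 3.14, 3.14].

### API

Orientations are given as a unit quaternion [w, x, y, z].
In Python, from station import * gives the robot as it stands.
- The arm moves only by the tool arm_command, never from a script. Its argument "targets" is a list of rows, each a list of 5 numbers: the opening, from 0 (shut) to 1 (fully open), then the shift along the tool's x, y, z in m, then the turn about the tool's z in degrees. In form: [[claw, tx, ty, tz, spin], ...]. A call has 1 to 10 rows; each row is the pose to reach, as a shift and turn from the pose commanded when the call began, along the tool's axes at that moment; what a row does not reach only later rows make up. A row lasts 1/8 s, in which the tool goes at most 62.5 mm and 10.7 degrees, less where a joint would pass 70% of its speed; a pose out of reach is approached as far as the arm can. A call with a gripper value outside its range is refused whole. The fingers move at their own pace and stop on an object; the grip force is fixed at half the most. Time passes only in rows, so rows that repeat a pose let the fingers close. It gives the time, the measured TCP pose, the force and the opening at its end, in the units of the state.
- read_state(): the state, without advancing time (a new reading comes with each control period).
- camera(name): name is "scene" or "side" or "wrist"; returns the picture (480x640x3 uint8, blue, green, red); there is no depth.
- camera_info(name): a dict with "intrinsics" (3x3 intrinsics, pixels), "k1" (the pictures are not rectified: a ray, as slopes to the right and down, at radius r is drawn at 1 + k1 r^2 times it, then the intrinsics apply), "camera_from_world" (4x4, takes a point from world to camera coordinates). Camera axes: x right, y up, looking along -z (the intrinsics and any distortion apply to the point x, -y, -z); pixel columns grow to the right and rows downward; lengths in m; the calibration is good to about 2 mm. A picture is of the moment at which its call begins: read the wrist's pose just before it. camera_info takes no time and is no camera call; for the wrist camera it gives the pose at the moment of the call.
- finish_job(): hands the job in, once; it reports no verdict.
The state is a dict: "time": time; "joint_positions": joint angles; "joint_velocities": joint speeds; "joint_efforts": joint torques, N m; "eef_pos": TCP position; "ee_rot": TCP orientation; "wrist_force": force on the tool from outside, world axes, zero at the start; "wrist_torque": the same for the moment, N m; "width": opening from 0.0 (shut) to 1.0 (fully open).
Only numpy, scipy, OpenCV 4.12 (cv2) and the standard library are available. Lean on these libraries where they do the work, as an engineer would, in place of code of your own. Each camera call takes 0.05 s, during which the arm holds its last target.

### The job

Take the wider of the two U-shaped saddle clamps out of the wooden rack, pass both its legs down around the aluminium tube and through the two holes of the bracket plate beneath it, and push it fully home so that its crossbar lies flat on the tube, then let go. Feel for the holes and press firmly but gently, without forcing it, and leave the narrow clamp and everything else on the bench where they are.

Things in the scene. Friction and masses are not known exactly. Their poses are not given: they have to be found in the camera images.
- clamp_grip (a point): Wider clamp (steel U, 0.15 to 0.31 kg, mm): centre of the wooden grip block on its crossbar, z up. Block 36 (x) x 16 (y) x 40 high; grasp it from above across the 16 (along its y). Either of the rack's two slots may hold it; its legs have 3 mm of play either way there along x, 1 along y. Lift it 60 to clear the rack. Half a turn about z makes no difference.
- clamp: The same wider clamp: origin in the middle of the underside of its flat crossbar, 28 mm below clamp_grip. Crossbar 64 (x) x 20 (y) x 8 mm. Two round legs of 8 mm diameter at x = -20 and +20 mm reach 59 mm below this origin (87 below clamp_grip), with flat tips bevelled by 1 mm; around the tube they have 3 mm of room on each side. Crossbar rests on the rack's top at the start.
- narrow_grip (a point): Narrow clamp, does not fit over the tube and stays in the other slot of the rack: same build and height, but its legs are only 22 mm apart, crossbar 46 mm long, grip block 22 x 16 x 40 mm. Point: centre of its grip block.
- rack: Wooden rack block, fixed, 84 (x) x 170 (y) x 64 mm high, origin under its centre on the table. Slots (54 along x, 10.4 along y) at y = -45 and +45 mm; the clamps stand in them with their x along the rack's x.
- stand: Stand, fixed; origin on the table under its centre, z up (mm). Base 100 x 220 x 12. A level aluminium tube, 26 across, runs along the stand's y from -118 to 118, axis 76 above the table, top at 89, in end blocks at y = -98 and 98 (16 thick, 50 wide, 76 high). Clamp fully home: crossbar on the tube, clamp's x along the stand's x, clamp_grip at stand x = 0 and 117 above the table.
- plate_mid (a point): Point of the stand on the level of the bracket plate's top, 60 mm above the table under the tube's middle. The grey plate (80 x 100 x 10 mm, it does not move) has two through holes, 10.4 mm wide, at stand x = -20 and +20 mm, both at the same y. That y is anywhere from -24 to +24 mm, new each time and not measured: look or feel for it. Off the holes the leg tips land on the flat top.
- jaw_level (a point): Point of the stand 40 mm above the table, under plate_mid: height of the two sprung rubber jaws under the plate, one per hole on its outer side. They grip the legs over about the last 16 mm of the way down: pushing past them takes roughly 5 to 25 N, and the clamp then stays where it is left, so it does not fall home by its weight.
- sander: Bystander: cork sanding block with a black abrasive sole, 110 x 70 x 34, origin under its centre (mm).
- driver: Bystander: screwdriver with black handle, 200 long, lying; origin on the table under its middle (mm).
- jar: Bystander: closed glass jar, 68 across, 90 high, origin under its centre (mm).
- wrench: Bystander: open-ended steel wrench, 180 long, lying; origin under its middle (mm).
- offcut: Bystander: pink rigid foam offcut, 120 x 70 x 35, origin under its centre (mm).
- cup: Bystander: steel cup, 74 across, 85 high, origin under its centre (mm).
Not all that is in view belongs to the job. What is shaped like the clamp but turquoise is not meant.

How it is judged:
On the way, in this order (a step that is already met when the one before it is completed fails the run):
1. the wider clamp is lifted clear of the rack (z of clamp_grip in the frame of rack above 0.152 m), for 0.1 s.
2. both legs are around the tube and through the plate (x of clamp_grip in the frame of stand between -0.006 and 0.006 m and y of clamp_grip in the frame of stand between -0.03 and 0.03 m and angle between clamp_grip's own z axis and vertical below 0.07 rad and z of clamp_grip in the frame of stand below 0.134 m), for 0.1 s.
At the end, for the whole second after the job is handed in: The wider clamp straddles the tube with both legs through the two holes of the bracket plate, its crossbar on the tube (within 2.5 mm in height), upright within 0.07 rad, at rest and released; the narrow clamp stands in the rack and everything else where it was (x of clamp_grip in the frame of stand between -0.006 and 0.006 m and y of clamp_grip in the frame of stand between -0.03 and 0.03 m and angle between clamp_grip's own z axis and vertical below 0.07 rad and z of clamp_grip in the frame of stand between 0.11 and 0.1195 m and linear speed of clamp below 0.01 m/s and contact force between the fingers and clamp below 0.1 N); the robot touches nothing.
It fails at once if the clamp is forced against the stand with more than 75 N (contact force between clamp and stand above 75 N).
It fails at once if the narrow clamp is moved more than 30 mm (distance of narrow_grip from where it was at the start of the episode above 0.03 m).
It fails at once if a bystander (sanding block, screwdriver, jar, wrench, foam offcut, cup) is moved more than 30 mm (distance of any of sander, driver, jar, wrench, offcut, cup from where it was at the start of the episode above 0.03 m).
It also fails if it takes over 72 s, if anything falls off the work surface, if the arm or the gripper's body presses on something with over 40 N, if the wrist force passes 120 N, or if a joint passes its speed limit or range.

## Working session

There is one attempt and no reset: what is moved stays moved. The work goes in short steps, Python scripts to look and compute and a tool call to move; the robot and the scene stay as the last step left them, time stands still between calls to the robot, and variables do not carry over. Pictures are saved under pics/ and viewed, and the job is handed in when it is done.

Besides the shell and the picture viewer there is one more tool, called after "Emit:" as name(argument=value, ...) on one line, values as JSON. arm_command: Moves the arm, as the interface text tells. Its arguments: {"type":"object","properties":{"targets":{"type":"array","items":{"type":"array","items":{"type":"number"}}}},"required":["targets"]}

```bash
ls; mkdir -p pics; python3 - <<'E'
from station import *
import cv2
s=read_state()
for k in s: print(k,s[k])
for n in ["scene","side","wrist"]:
    i=camera_info(n); print(n,i)
    cv2.imwrite(f"pics/{n}0.png",camera(n))
E
```

```text
pics
time 0.0
joint_positions [-2.46780939e-05  2.41451619e-01  3.72579315e-03  1.33517354e+00
 -6.96807652e-06  1.57083257e+00]
joint_velocities [ 1.60289284e-03 -1.20223156e-03 -6.09788474e-05 -1.77819490e-04
 -5.80393212e-04 -3.20404359e-04]
joint_efforts [ 5.50268451e-04 -3.72315860e+01  2.52406776e+01  1.67737965e-02
  2.29149265e-05  1.14679995e-05]
eef_pos [ 4.99378636e-01 -1.44385241e-05  2.30394238e-01]
ee_rot [ 3.49011601e-06  9.99999447e-01 -3.04562038e-05 -1.05152116e-03]
wrist_force [-0.79642478  0.11967648  0.35165093]
wrist_torque [ 0.00317822 -0.03706374  0.01362429]
width 1.0039155954320158
scene {'intrinsics': array([[476.47349778,   0.        , 321.18757542],
       [  0.        , 476.47349778, 241.09608611],
       [  0.        ,   0.        ,   1.        ]]), 'k1': -0.09715739127517638, 'camera_from_world': array([[ 0.45284554,  0.89158627, -0.0022004 , -0.24054447],
       [-0.68485405,  0.34942229,  0.63943646,  0.3093477 ],
       [ 0.57088164, -0.28805899,  0.76884079, -1.50966799],
       [ 0.        ,  0.        ,  0.        ,  1.        ]])}
side {'intrins
[... 322 characters left out ...]
8973186],
       [-0.24677272, -0.76481428,  0.5951154 , -1.07268538],
       [ 0.        ,  0.        ,  0.        ,  1.        ]])}
wrist {'intrinsics': array([[423.9792548 ,   0.        , 314.44011625],
       [  0.        , 423.9792548 , 237.71136158],
       [  0.        ,   0.        ,   1.        ]]), 'k1': -0.08920426348040288, 'camera_from_world': array([[ 9.99996289e-01, -2.32716238e-04, -2.71452820e-03,
        -4.97822667e-01],
       [-4.84050035e-04,  9.65318588e-01, -2.61074300e-01,
         3.31616940e-02],
       [ 2.68114076e-03,  2.61074645e-01,  9.65314892e-01,
        -3.78550157e-01],
       [ 0.00000000e+00,  0.00000000e+00,  0.00000000e+00,
         1.00000000e+00]])}
```

View pics/scene0.png

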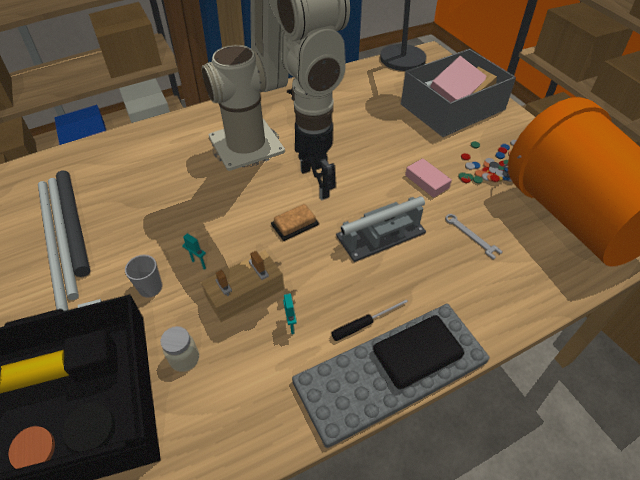

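View pics/side0.png

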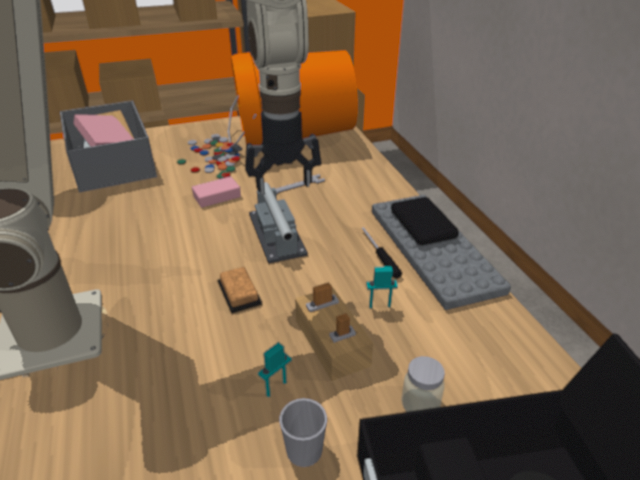

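View pics/wrist0.png

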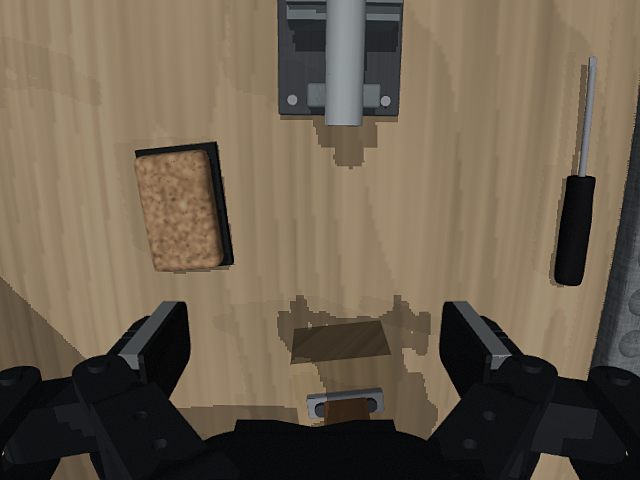

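```bash
python3 - <<'E'
import cv2,numpy as np
a=cv2.imread('pics/scene0.png');b=cv2.imread('pics/side0.png')
c=a[180:330,190:300];cv2.imwrite('pics/c1.png',cv2.resize(c,None,fx=4,fy=4,interpolation=cv2.INTER_CUBIC)[:600])
c=b[270:370,280:390];cv2.imwrite('pics/c2.png',cv2.resize(c,None,fx=6,fy=6,interpolation=cv2.INTER_CUBIC))
c=a[185:265,325:435];cv2.imwrite('pics/c3.png',cv2.resize(c,None,fx=7,fy=7,interpolation=cv2.INTER_CUBIC))
c=b[170:270,235:325];cv2.imwrite('pics/c4.png',cv2.resize(c,None,fx=6,fy=6,interpolation=cv2.INTER_CUBIC))
E
```

```text
(no output)
```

View pics/c1.png

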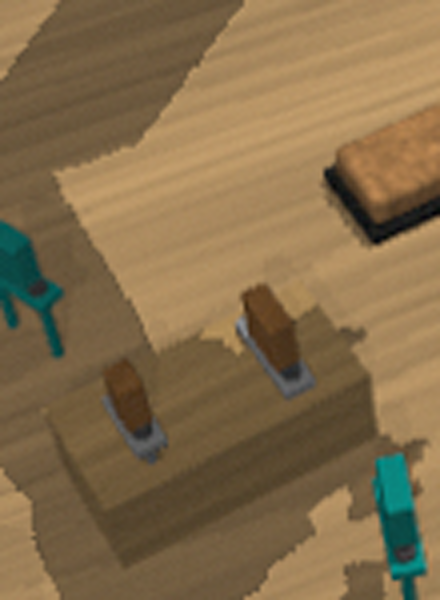

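View pics/c2.png

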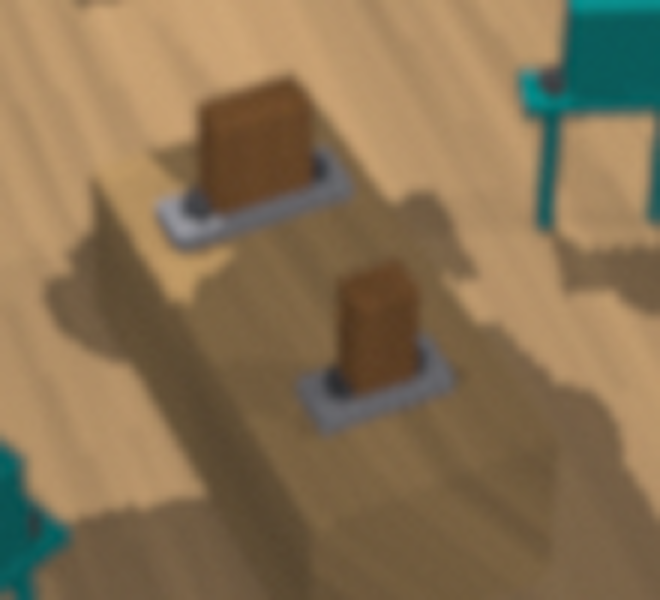

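View pics/c3.png

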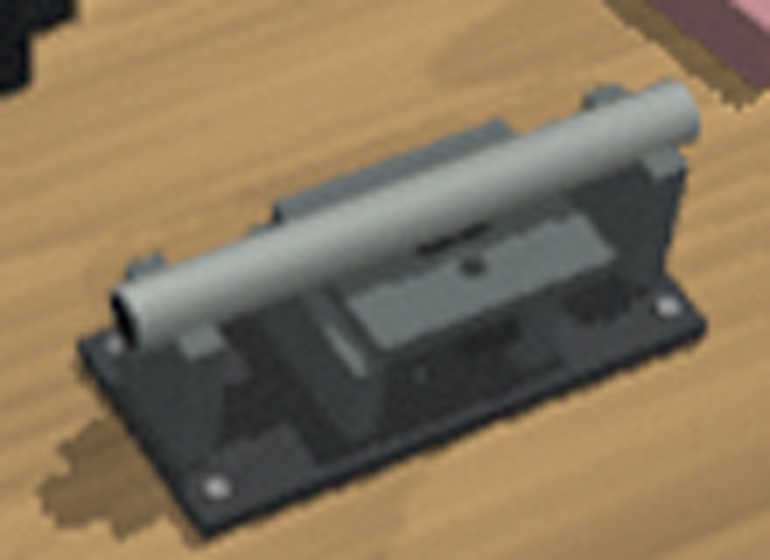

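View pics/c4.png

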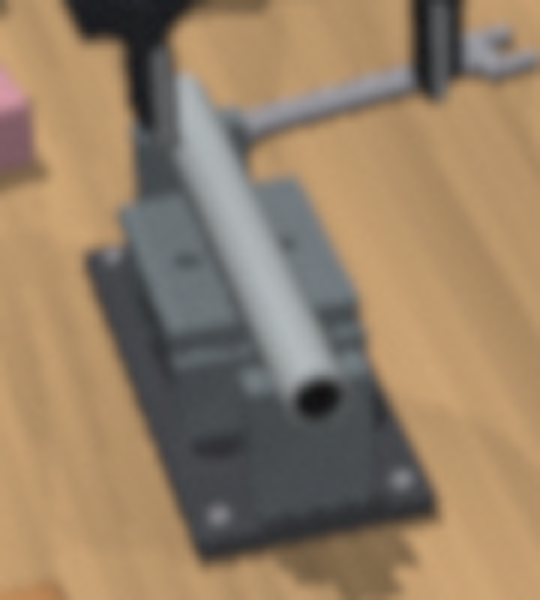

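```bash
cat > h.py <<'E'
import numpy as np,cv2
from station import *
def ray(info,uv):
    K=info['intrinsics'];k=info['k1'];T=info['camera_from_world']
    d=np.array([(uv[0]-K[0,2])/K[0,0],(uv[1]-K[1,2])/K[1,1]])
    x=d.copy()
    for _ in range(30): x=d/(1+k*(x@x))
    v=np.array([x[0],-x[1],-1.0]); R=T[:3,:3]
    return -R.T@T[:3,3], R.T@v
def onz(info,uv,z):
    o,v=ray(info,uv); return (o+v*(z-o[2])/v[2])
def proj(info,p):
    T=info['camera_from_world'];K=info['intrinsics']
    c=T[:3,:3]@p+T[:3,3]; x=np.array([c[0],-c[1]])/-c[2]; x=x*(1+info['k1']*(x@x))
    return K[:2,:2]@x+K[:2,2]
def tri(rays):
    A=np.zeros((3,3));b=np.zeros(3)
    for o,v in rays:
        v=v/np.linalg.norm(v);P=np.eye(3)-np.outer(v,v);A+=P;b+=P@o
    return np.linalg.solve(A,b)
E
python3 - <<'E'
from h import *
np.set_printoptions(precision=4,suppress=True)
I={n:camera_info(n) for n in['scene','side','wrist']}
c1=lambda u,v:(190+u/4-.4,180+v/4-.4); c2=lambda u,v:(280+u/6-.4,270+v/6-.4)
c3=lambda u,v:(325+u/7-.4,185+v/7-.4); c4=lambda u,v:(235+u/6-.4,170+v/6-.4)
def pr(t,*a): print(t,*a)
pr('wide top scene',onz(I['scene'],c1(269.5,312.5),.112),'side',onz(I['side'],c2(254,97),.112))
pr('narrow top',onz(I['scene'],c1(125,375),.112),onz(I['side'],c2(378,275),.112))
for p in [(243,293),(262,285),(298,330),(275,342)]: pr(' sc',onz(I['scene'],c1(*p),.112))
for p in [(200,100),(292,75),(312,93),(212,118)]: pr(' si',onz(I['side'],c2(*p),.112))
pr('hole R scene',onz(I['scene'],c3(472,266),.06))
pr('holes side',onz(I['side'],c4(187,260),.06),onz(I['side'],c4(290,242),.06))
pr('plate corners side',*[onz(I['side'],c4(*p),.06) for p in[(122,215),(175,335),(358,298),(297,180)]])
pr('base corners side',*[onz(I['side'],c4(*p),.012) for p in[(87,255),(203,555),(437,510)]])
pr('base screws side',*[onz(I['side'],c4(*p),.012) for p in[(219,515),(401,479),(111,257)]])
pr('base corners scene',*[onz(I['scene'],c3(*p),.012) for p in[(80,345),(205,532),(705,323)]])
pr('base screws scene',*[onz(I['scene'],c3(*p),.012) for p in[(216,487),(667,306),(113,344)]])
pr('wrist screws',*[onz(I['wrist'],p,.012) for p in[(292,100),(386,101)]])
E
```

```text
wide top scene [ 0.5288 -0.1614  0.112 ] side [ 0.526  -0.1597  0.112 ]
narrow top [ 0.5331 -0.2493  0.112 ] [ 0.5356 -0.2476  0.112 ]
 sc [ 0.5089 -0.1696  0.112 ]
 sc [ 0.5084 -0.1577  0.112 ]
 sc [ 0.5477 -0.1517  0.112 ]
 sc [ 0.5496 -0.1665  0.112 ]
 si [ 0.5091 -0.1556  0.112 ]
 si [ 0.5412 -0.1535  0.112 ]
 si [ 0.5444 -0.1638  0.112 ]
 si [ 0.5101 -0.165   0.112 ]
hole R scene [0.54   0.1983 0.06  ]
holes side [0.4998 0.199  0.06  ] [0.5441 0.1984 0.06  ]
plate corners side [0.4818 0.2414 0.06  ] [0.4821 0.1475 0.06  ] [0.5595 0.1493 0.06  ] [0.5599 0.2445 0.06  ]
base corners side [0.4731 0.2882 0.012 ] [0.4703 0.0655 0.012 ] [0.5657 0.0636 0.012 ]
base screws side [0.4825 0.0881 0.012 ] [0.558  0.0875 0.012 ] [0.4828 0.2832 0.012 ]
base corners scene [0.4727 0.0735 0.012 ] [0.571  0.0718 0.012 ] [0.5707 0.2898 0.012 ]
base screws scene [0.555  0.0855 0.012 ] [0.557  0.2818 0.012 ] [0.4779 0.0847 0.012 ]
wrist screws [0.4797 0.0858 0.012 ] [0.5567 0.0852 0.012 ]
```

Emit:
arm_command(targets=[[1,0.01,0.04,-0.02,10]])

```text
time: 0.28
eef_pos: [0.5085, -0.0385, 0.2497]
ee_rot: [-0.0, 0.996, -0.087, -0.002]
wrist_force: [-0.4, -1.1, 0.0]
width: 0.995
```

```bash
python3 -c "
from h import *
s=read_state();print(s['joint_positions'],s['eef_pos'],s['ee_rot'],s['time'])"
```

```text
[-7.59381867e-02  2.57403920e-01  7.48426295e-02  1.39320888e+00
  6.22603537e-04  1.66970140e+00] [ 0.50845829 -0.03849628  0.24966169] [-2.82722479e-04  9.96177966e-01 -8.73108173e-02 -2.49033205e-03] 0.275
```

Emit:
arm_command(targets=[[1,0.01,0.03,0,-10],[1,0.02,0.06,0,-20],[1,0.03,0.09,0,-30],[1,0.0386,0.115,0,-40],[1,0.0386,0.115,0,-50],[1,0.0386,0.115,0,-60],[1,0.0386,0.115,0,-70],[1,0.0386,0.115,0,-80],[1,0.0386,0.115,0,-90],[1,0.0386,0.115,0,-100]])

```text
time: 1.52
eef_pos: [0.5278, -0.1599, 0.2508]
ee_rot: [-0.0, 0.705, 0.709, -0.0]
wrist_force: [-0.2, -0.0, 0.0]
width: 0.998
```

Emit:
arm_command(targets=[[1,0,0,0,0],[1,0,0,0,0]])

```text
time: 1.78
eef_pos: [0.5279, -0.1599, 0.2511]
ee_rot: [-0.0, 0.708, 0.706, -0.0]
wrist_force: [-0.2, -0.3, -0.8]
width: 0.995
```

```bash
python3 -c "
from h import *
s=read_state();print(s['joint_positions'],s['eef_pos'],s['ee_rot'],s['time'])
import pickle
pickle.dump(camera_info('wrist'),open('w1.pkl','wb'));cv2.imwrite('pics/w1.png',camera('wrist'))"
```

```text
[-2.94119976e-01  3.37949159e-01  1.89183655e-01  1.42248848e+00
 -1.91831336e-05 -2.91685332e-01] [ 0.52794228 -0.15992254  0.25109668] [-1.97097891e-04  7.07967013e-01  7.06245464e-01 -1.16647530e-04] 1.775
```

View pics/w1.png

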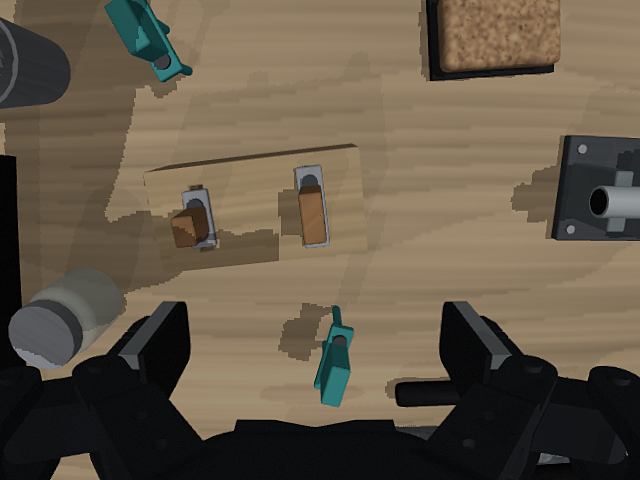

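```bash
python3 - <<'E'
import cv2
b=cv2.imread('pics/w1.png')
c=b[150:260,260:380];cv2.imwrite('pics/c5.png',cv2.resize(c,None,fx=5,fy=5,interpolation=cv2.INTER_CUBIC))
E
```

```text
(no output)
```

View pics/c5.png

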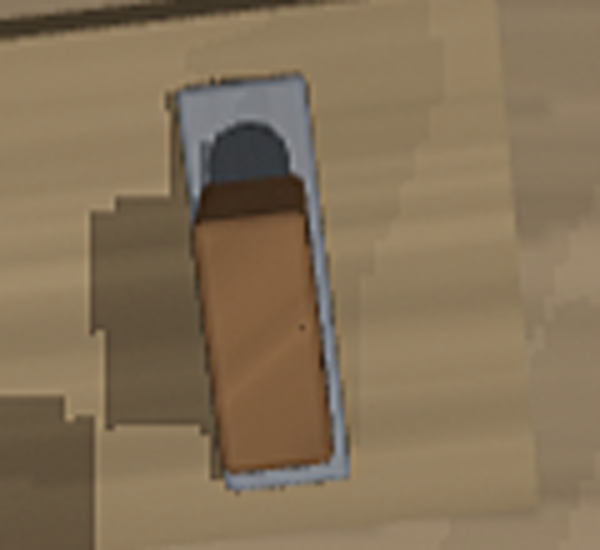

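```bash
python3 - <<'E'
from h import *
import pickle
np.set_printoptions(precision=4,suppress=True)
I=pickle.load(open('w1.pkl','rb'))
f=lambda u,v:(260+u/5-.4,150+v/5-.4)
P=np.array([onz(I,f(*p),.112) for p in[(195,225),(305,212),(332,460),(228,471)]])
print(P,P.mean(0)); 
d=(P[2]+P[3]-P[0]-P[1])/2;print('len',np.hypot(*d[:2]),'yaw',np.degrees(np.arctan2(d[1],d[0])))
Q=np.array([onz(I,f(*p),.072) for p in[(179,91),(303,75),(348,477),(228,490)]])
print(Q,Q.mean(0)); d=(Q[2]+Q[3]-Q[0]-Q[1])/2;print('len',np.hypot(*d[:2]),'yaw',np.degrees(np.arctan2(d[1],d[0])))
e=(Q[1]-Q[0]+Q[2]-Q[3])/2;print(e)
# rack right edge
a=onz(I,(357,146),.064);b=onz(I,(367,251),.064);print('rack edge',a,b,np.degrees(np.arctan2(*(b-a)[1::-1])))
print('stand screws',onz(I,(582,149),.012),onz(I,(571,230),.012))
E
```

```text
[[ 0.507  -0.1697  0.112 ]
 [ 0.5053 -0.155   0.112 ]
 [ 0.5397 -0.1512  0.112 ]
 [ 0.5412 -0.1656  0.112 ]] [ 0.5233 -0.1604  0.112 ]
len 0.034575493895391836 yaw 6.555919652238446
[[ 0.4931 -0.1734  0.072 ]
 [ 0.4908 -0.1547  0.072 ]
 [ 0.5537 -0.1476  0.072 ]
 [ 0.5558 -0.1665  0.072 ]] [ 0.5233 -0.1605  0.072 ]
len 0.06318377354444227 yaw 6.370679136005467
[-0.0022  0.0188  0.    ]
rack edge [ 0.4774 -0.1265  0.064 ] [ 0.5612 -0.1165  0.064 ] 6.791987603642639
stand screws [0.4801 0.0871 0.012 ] [0.5569 0.0874 0.012 ]
```

Emit:
arm_command(targets=[[0.7,-0.0006,-0.0046,0.04,-6.6],[0.7,-0.0006,-0.0046,0.08,-6.6],[0.7,-0.0006,-0.0046,0.11,-6.6],[0.7,-0.0006,-0.0046,0.14,-6.6],[0.7,-0.0006,-0.0046,0.16,-6.6],[0.7,-0.0006,-0.0046,0.172,-6.6],[0.7,-0.0006,-0.0046,0.172,-6.6]])

```text
time: 2.7
eef_pos: [0.5229, -0.1604, 0.0786]
ee_rot: [-0.001, 0.665, 0.746, -0.0]
wrist_force: [0.1, -0.1, 0.3]
width: 0.698
```

```bash
python3 -c "
from h import *
cv2.imwrite('pics/w2.png',camera('wrist'))"
```

```text
(no output)
```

View pics/w2.png

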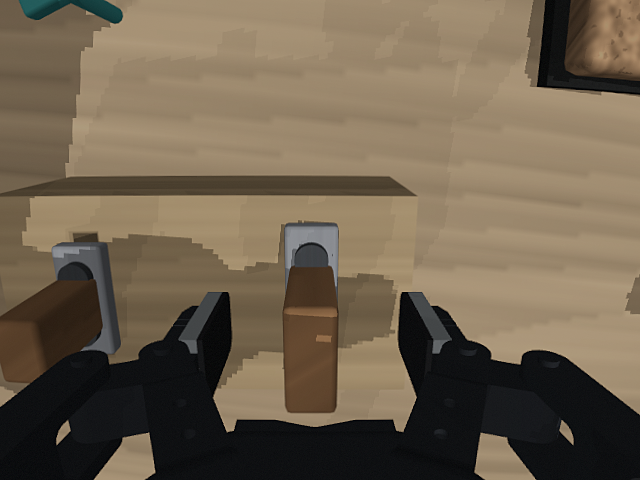

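The picture shows the wide clamp's block (about 284–338, 265–412) between the pads, and it is square to them. The gripper centre is about (315, 300), so I'll close.

Emit:
arm_command(targets=[[0,0,0,0,0],[0,0,0,0,0],[0,0,0,0,0],[0,0,0,0,0],[0,0,0,0,0],[0,0,0,0,0]])

```text
time: 3.5
eef_pos: [0.524, -0.1608, 0.0802]
ee_rot: [0.001, 0.665, 0.747, 0.0]
wrist_force: [-0.6, -0.7, 6.4]
width: 0.181
```

Emit:
arm_command(targets=[[0,0,0,0,0],[0,0,0,0,0],[0,0,0,-0.01,0],[0,0,0,-0.02,0]])

```text
time: 4.0
eef_pos: [0.5227, -0.1602, 0.0991]
ee_rot: [-0.001, 0.665, 0.747, -0.0]
wrist_force: [-0.2, 0.8, -2.4]
width: 0.178
```

Emit:
arm_command(targets=[[0,0,0,-0.015,0],[0,0,0,-0.035,0],[0,0,0,-0.055,0],[0,0,0,-0.075,0],[0,0,0,-0.095,0],[0,0,0,-0.11,0],[0,0,0,-0.12,0],[0,0,0,-0.12,0]])

```text
time: 5.0
eef_pos: [0.5238, -0.1607, 0.22]
ee_rot: [0.001, 0.665, 0.747, 0.0]
wrist_force: [0.1, -0.4, -2.6]
width: 0.178
```

```bash
python3 -c "
from h import *
import pickle
s=read_state();print(s['eef_pos'],s['ee_rot'],s['time'],s['wrist_force'],s['wrist_torque'])
pickle.dump(camera_info('wrist'),open('w3.pkl','wb'));w=camera('wrist');cv2.imwrite('pics/w3.png',w)
c=w[200:440,220:420];cv2.imwrite('pics/c6.png',cv2.resize(c,None,fx=2.5,fy=2.5,interpolation=cv2.INTER_CUBIC))
cv2.imwrite('pics/side3.png',camera('side'))
"
```

```text
[ 0.52383706 -0.16067995  0.22004502] [6.48653028e-04 6.65234783e-01 7.46633894e-01 3.02011797e-04] 5.0 [ 0.10409096 -0.41600729 -2.61285235] [0.02772188 0.01372711 0.00087661]
```

View pics/c6.png

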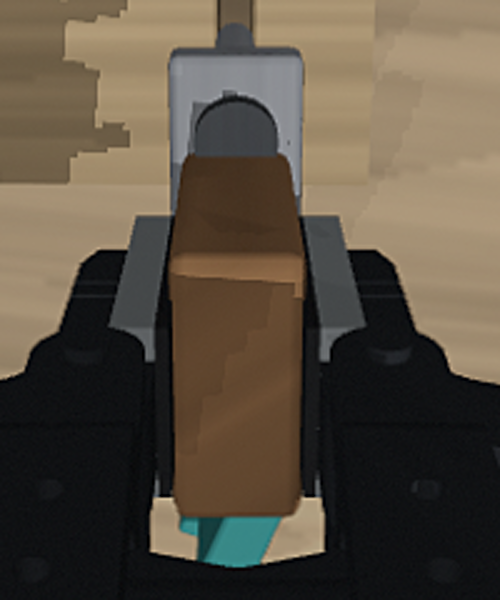

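View pics/side3.png

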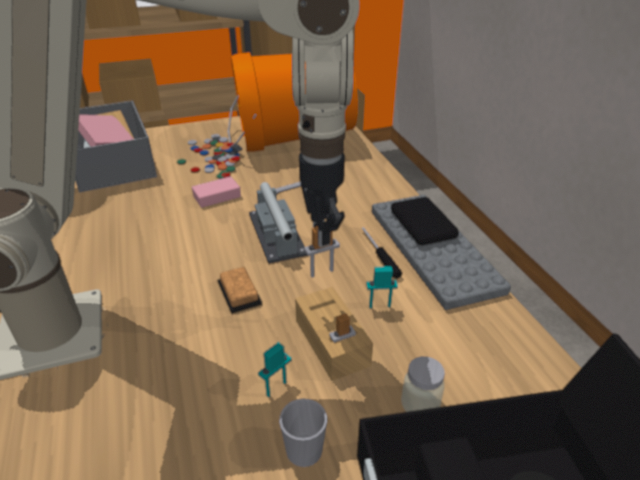

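```bash
python3 - <<'E'
from h import *
import pickle
from scipy.spatial.transform import Rotation as Ro
np.set_printoptions(precision=4,suppress=True)
I=pickle.load(open('w3.pkl','rb'))
p0=np.array([0.52383706,-0.16067995,0.22004502]);q=[6.48653028e-04,6.65234783e-01,7.46633894e-01,3.02011797e-04]
R=Ro.from_quat([q[1],q[2],q[3],q[0]]).as_matrix();print(R)
f=lambda u,v:(220+u/2.5-.4,200+v/2.5-.4)
for n,u,v,z in [('topfrontL',171,265,.252),('tfR',304,265,.252),('tbL',174,515,.252),('tbR',298,515,.252),('barfL',170,52,.212),('barfR',303,52,.212),('barback?',237,52,.212)]:
    print(n,R.T@(onz(I,f(u,v),z)-p0))
S=camera_info('side')
# measured features side later
w=cv2.imread('pics/side3.png')[200:290,280:360];cv2.imwrite('pics/c7.png',cv2.resize(w,None,fx=6,fy=6,interpolation=cv2.INTER_CUBIC))
E
```

```text
[[-0.1149  0.9934  0.0014]
 [ 0.9934  0.1149 -0.0004]
 [-0.0006  0.0013 -1.    ]]
topfrontL [-0.0067 -0.0172 -0.032 ]
tfR [ 0.0083 -0.0172 -0.032 ]
tbL [-0.007   0.0163 -0.0319]
tbR [ 0.0082  0.0163 -0.0319]
barfL [-0.009  -0.0328  0.008 ]
barfR [ 0.0103 -0.0328  0.008 ]
barback? [ 0.0008 -0.0328  0.008 ]
```

View pics/c7.png

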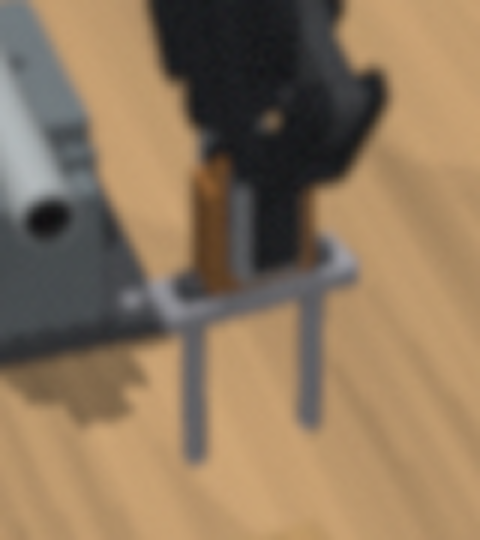

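Emit:
arm_command(targets=[[0,0.018,0.0019,0,1],[0,0.055,0.0058,0,2],[0,0.1,0.0105,0,3],[0,0.145,0.0152,0,4],[0,0.19,0.0199,0,5],[0,0.235,0.0246,0,6],[0,0.28,0.0293,0,6.6],[0,0.315,0.033,0,6.6],[0,0.34,0.0356,0,6.6],[0,0.3558,0.0373,0,6.6]])

```text
time: 6.35
eef_pos: [0.5189, 0.1983, 0.2182]
ee_rot: [-0.0, 0.707, 0.708, -0.001]
wrist_force: [0.0, -0.5, -2.9]
width: 0.178
```

Emit:
arm_command(targets=[[0,0,0,0,0],[0,0,0,0,0],[0,0,0,0,0]])

```text
time: 6.72
eef_pos: [0.5197, 0.1961, 0.2193]
ee_rot: [0.0, 0.708, 0.707, -0.0]
wrist_force: [0.3, -0.0, -2.2]
width: 0.175
```

```bash
python3 -c "
from h import *
import pickle
s=read_state();print(s['eef_pos'],s['ee_rot'],s['time'],s['wrist_force'],s['joint_positions'])
pickle.dump((s,camera_info('wrist')),open('w4.pkl','wb'));w=camera('wrist');cv2.imwrite('pics/w4.png',w)
cv2.imwrite('pics/side4.png',camera('side'));cv2.imwrite('pics/scene4.png',camera('scene'))
"
```

```text
[0.51972989 0.19609845 0.21932832] [ 9.62828842e-05  7.07653415e-01  7.06559705e-01 -1.33313432e-04] 6.725 [ 0.28029085 -0.04845758 -2.22494968] [ 3.60948725e-01  3.56343806e-01  1.33283307e-01  1.34789971e+00
 -2.85153946e-04  3.62495488e-01]
```

View pics/w4.png

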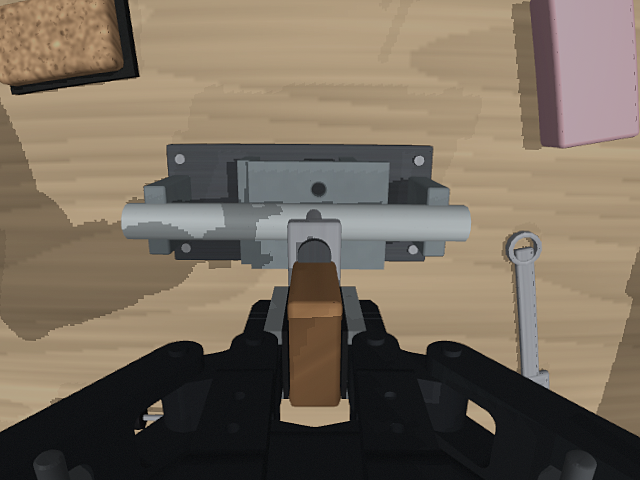

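```bash
python3 - <<'E'
from h import *
import pickle
np.set_printoptions(precision=4,suppress=True)
s,I=pickle.load(open('w4.pkl','rb'))
w=cv2.imread('pics/w4.png');g=cv2.cvtColor(w,cv2.COLOR_BGR2GRAY)
# hole centroid
r=g[178:202,306:332].astype(float);m=np.clip(95-r,0,None);ys,xs=np.mgrid[178:202,306:332]
h=np.array([(m*xs).sum()/m.sum(),(m*ys).sum()/m.sum()]);print('hole px',h,r.min(),np.median(r))
print('hole',onz(I,h,.06), onz(I,h,.058))
S=[]
for u,v in [(180,159),(418,161),(186,248),(413,250)]:
    r=g[v-7:v+8,u-7:u+8].astype(float);m=np.clip(r-140,0,None);ys,xs=np.mgrid[v-7:v+8,u-7:u+8]
    p=((m*xs).sum()/m.sum(),(m*ys).sum()/m.sum());S.append(onz(I,p,.014));print(p,S[-1])
S=np.array(S);print('centre',S.mean(0),'yaw',[np.degrees(np.arctan2(*(-(S[1]-S[0])[:2]*[1,-1]))),np.degrees(np.arctan2(-(S[3]-S[2])[0],(S[3]-S[2])[1]))])
c=w[130:290,220:420];cv2.imwrite('pics/c8.png',cv2.resize(c,None,fx=4,fy=4,interpolation=cv2.INTER_CUBIC)[:600])
E
```

```text
hole px [318.2578 189.056 ] 36.0 117.0
hole [0.4982 0.1996 0.06  ] [0.4985 0.1996 0.058 ]
(np.float64(178.87749287749287), np.float64(158.91310541310543)) [0.4796 0.086  0.014 ]
(np.float64(418.7285399853265), np.float64(159.97945707997064)) [0.4811 0.282  0.014 ]
(np.float64(nan), np.float64(nan)) [nan nan nan]
(np.float64(412.66485310119697), np.float64(249.48966267682263)) [0.5573 0.2812 0.014 ]
centre [nan nan nan] yaw [np.float64(-0.42859925585741965), np.float64(nan)]<stdin>:13: RuntimeWarning: invalid value encountered in scalar divide
```

View pics/c8.png

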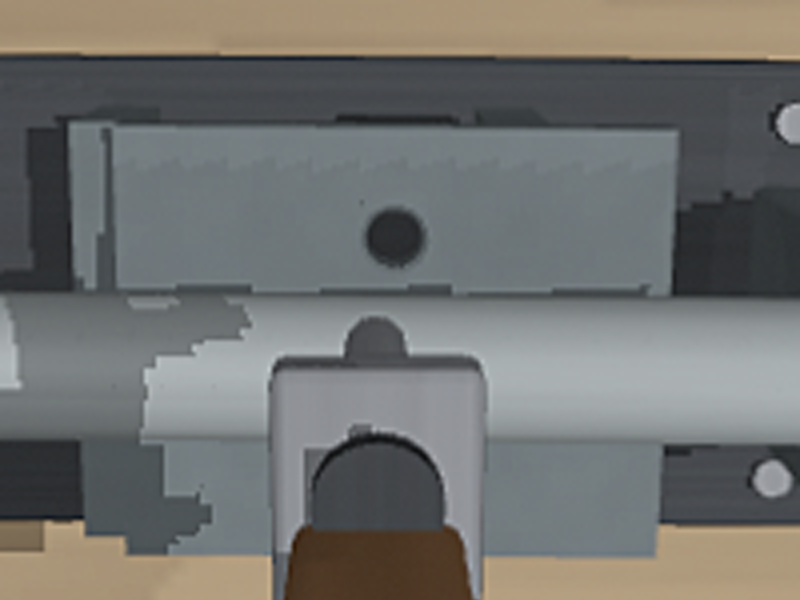

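```bash
python3 - <<'E'
from h import *
import pickle
np.set_printoptions(precision=4,suppress=True)
s,I=pickle.load(open('w4.pkl','rb'))
f=lambda u,v:(220+u/4-.4,130+v/4-.4)
z=s['eef_pos'][2]
for dz in (.012,):
  zt=z+dz-.087
  print('leg tip front',onz(I,f(375,317),zt),'left',onz(I,f(345,345),zt),'right',onz(I,f(407,345),zt))
  zb=z+dz-.02
  print('bar front',onz(I,f(270,362),zb),onz(I,f(484,362),zb),'block', zb)
print('hole',onz(I,f(395,237),.06),'holeL/R',onz(I,f(365,237),.06),onz(I,f(426,237),.06),onz(I,f(395,208),.06),onz(I,f(395,267),.06))
print('plate',*[onz(I,f(*p),.06) for p in[(113,125),(679,130),(657,555)]])
print('tube edges at z .076 approx',onz(I,f(600,295),.082),onz(I,f(600,440),.082))
S=camera_info('side');Sc=camera_info('scene')
a=cv2.imread('pics/side4.png')[170:260,230:330];cv2.imwrite('pics/c9.png',cv2.resize(a,None,fx=6,fy=6,interpolation=cv2.INTER_CUBIC))
a=cv2.imread('pics/scene4.png')[150:270,330:440];cv2.imwrite('pics/c10.png',cv2.resize(a,None,fx=5,fy=5,interpolation=cv2.INTER_CUBIC))
E
```

```text
leg tip front [0.4958 0.1962 0.1443] left [0.4996 0.1923 0.1443] right [0.4996 0.2004 0.1443]
bar front [0.4867 0.1869 0.2113] [0.4867 0.2063 0.2113] block 0.2113283154071248
hole [0.498  0.1996 0.06  ] holeL/R [0.498  0.1943 0.06  ] [0.498  0.2052 0.06  ] [0.4928 0.1996 0.06  ] [0.5034 0.1996 0.06  ]
plate [0.4779 0.1499 0.06  ] [0.4789 0.2498 0.06  ] [0.5582 0.249  0.06  ]
tube edges at z .076 approx [0.5045 0.2338 0.082 ] [0.5297 0.2345 0.082 ]
```

View pics/c9.png

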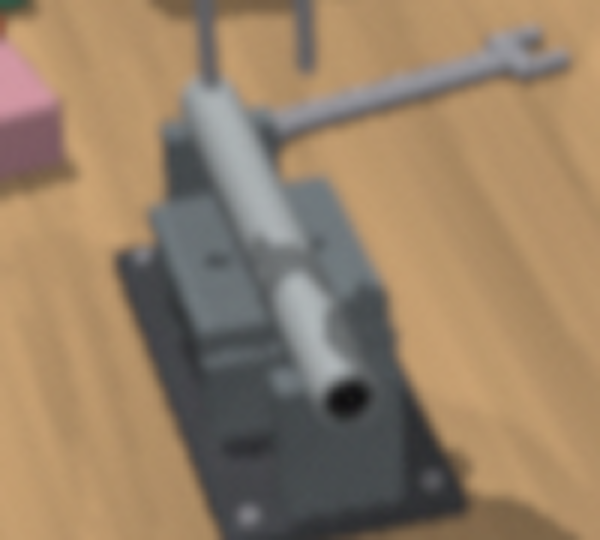

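View pics/c10.png

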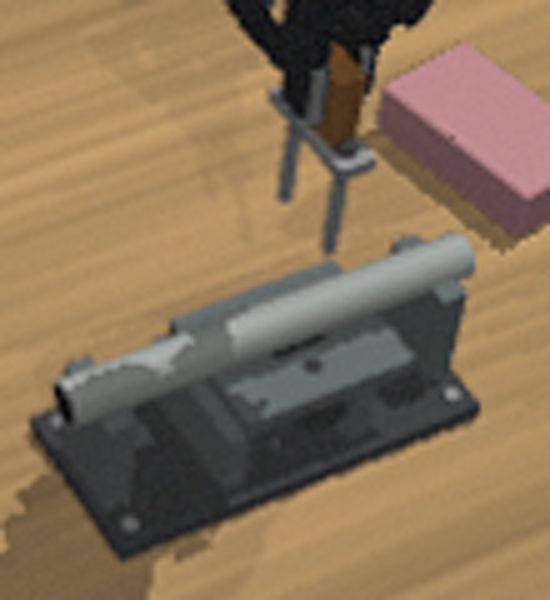

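Emit:
arm_command(targets=[[0,0.0033,-0.0016,0.01,0.5],[0,0.0033,-0.0016,0.02,0.5],[0,0.0033,-0.0016,0.03,0.5],[0,0.0033,-0.0016,0.04,0.5],[0,0.0033,-0.0016,0.045,0.5],[0,0.0033,-0.0016,0.045,0.5],[0,0.0033,-0.0016,0.045,0.5]])

```text
time: 7.75
eef_pos: [0.5183, 0.2006, 0.1747]
ee_rot: [0.0, 0.71, 0.704, 0.0]
wrist_force: [-0.6, 0.5, -2.7]
width: 0.177
```

```bash
cat > look.py <<'E'
from h import *
import pickle,sys
t=sys.argv[1]
s=read_state();print(s['eef_pos'],s['ee_rot'],s['time'],s['wrist_force'],s['wrist_torque'])
pickle.dump((s,camera_info('wrist')),open(f'w{t}.pkl','wb'));w=camera('wrist');cv2.imwrite(f'pics/w{t}.png',w)
c=w[130:330,220:420];cv2.imwrite(f'pics/cw{t}.png',cv2.resize(c,None,fx=3,fy=3,interpolation=cv2.INTER_CUBIC))
a=camera('side')[150:260,220:330];b=camera('scene')[150:260,330:440]
cv2.imwrite(f'pics/cs{t}.png',cv2.resize(np.hstack([a,b]),None,fx=3.6,fy=3.6,interpolation=cv2.INTER_CUBIC))
E
python3 look.py 5
```

```text
[0.51828175 0.20058613 0.17468218] [1.31073505e-04 7.10193240e-01 7.04006689e-01 3.56728417e-04] 7.75 [-0.64253851  0.53880884 -2.65256012] [-0.05748473  0.01901411  0.00222564]
```

View pics/cw5.png

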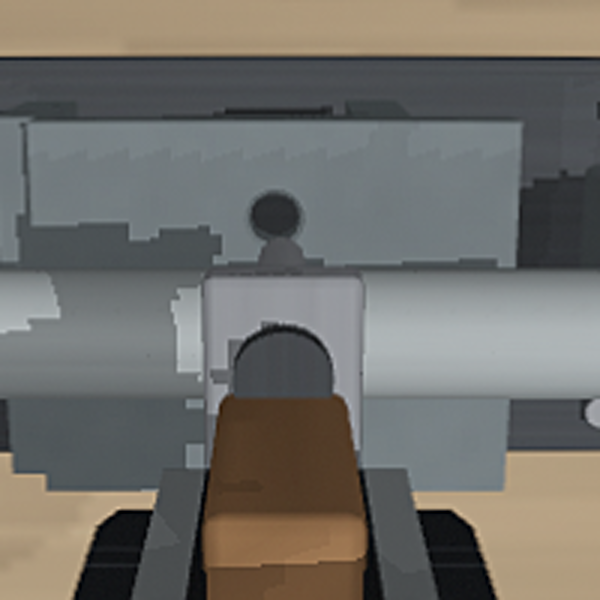

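View pics/cs5.png

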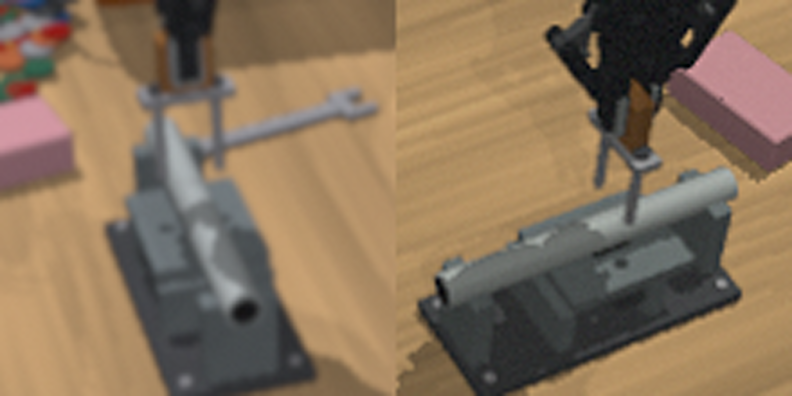

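```bash
cat > m.py <<'E'
from h import *
import pickle,sys
np.set_printoptions(precision=4,suppress=True)
t=sys.argv[1];a=[float(x) for x in sys.argv[2:]]
s,I=pickle.load(open(f'w{t}.pkl','rb'))
f=lambda u,v:(220+u/3-.33,130+v/3-.33)
z=s['eef_pos'][2]+.012-.087
fr=onz(I,f(a[0],a[1]),z);h=onz(I,f(a[2],a[3]),.06)
leg=fr+[.004,0,0];print('leg',leg,'hole',h,'hole-leg',h-leg)
E
python3 m.py 5 281.5 238 275 215
```

```text
leg [0.4986 0.201  0.0997] hole [0.4977 0.1996 0.06  ] hole-leg [-0.0009 -0.0014 -0.0397]
```

Emit:
arm_command(targets=[[0,-0.0014,-0.0009,0.006,0],[0,-0.0014,-0.0009,0.012,0],[0,-0.0014,-0.0009,0.018,0],[0,-0.0014,-0.0009,0.024,0],[0,-0.0014,-0.0009,0.028,0],[0,-0.0014,-0.0009,0.028,0],[0,-0.0014,-0.0009,0.028,0]])

```text
time: 8.78
eef_pos: [0.5173, 0.1992, 0.1465]
ee_rot: [0.0, 0.71, 0.704, 0.0]
wrist_force: [0.1, 0.2, -2.6]
width: 0.175
```

```bash
python3 look.py 6
```

```text
[0.51727573 0.19915842 0.14650649] [8.12065002e-05 7.10182447e-01 7.04017646e-01 2.01377360e-04] 8.775 [ 0.05961919  0.18696891 -2.56543874] [ 0.00760506 -0.03404728 -0.0346091 ]
```

View pics/cw6.png

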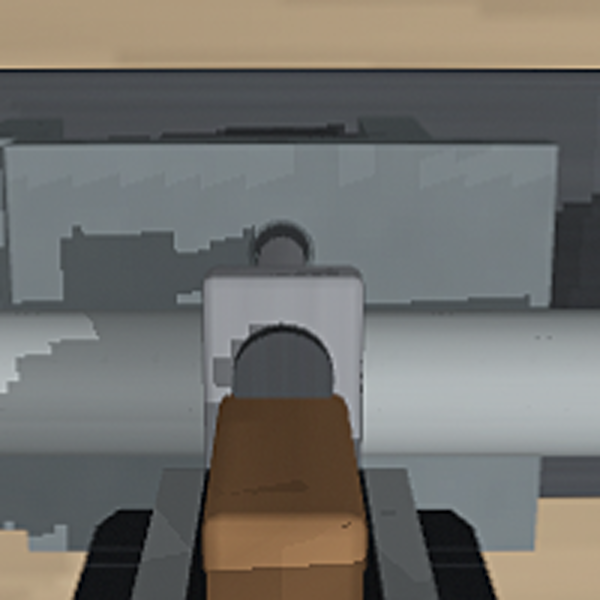

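View pics/cs6.png

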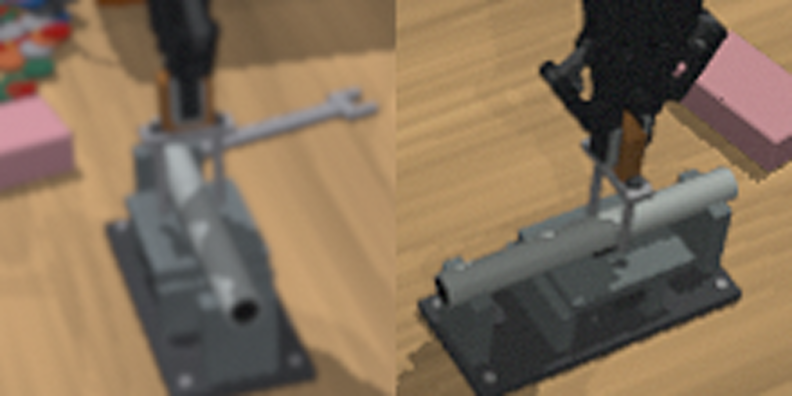

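```bash
python3 m.py 6 283 235 282.5 249; python3 - <<'E'
from h import *
import pickle
s,I=pickle.load(open('w6.pkl','rb'))
f=lambda u,v:(220+u/3-.33,130+v/3-.33)
for p in [(252,245),(313,245),(282,219)]: print(onz(I,f(*p),.06))
for p in [(280,143),(280,551)]: print('plate edge',onz(I,f(*p),.06))
for p in [(280,143),(500,143)]: print(onz(I,f(*p),.06))
E
```

```text
leg [0.497  0.1998 0.0715] hole [0.4978 0.1997 0.06  ] hole-leg [ 0.0009 -0.0001 -0.0115]
[0.49703311 0.19411667 0.06      ]
[0.4971351  0.20529438 0.06      ]
[0.49225149 0.19965926 0.06      ]
plate edge [0.47838977 0.19943003 0.06      ]
plate edge [0.55823539 0.19864392 0.06      ]
[0.47838977 0.19943003 0.06      ]
[0.47866353 0.2390577  0.06      ]
```

Emit:
arm_command(targets=[[0,0,0.0006,0.004,0],[0,0,0.0006,0.008,0],[0,0,0.0006,0.01,0],[0,0,0.0006,0.011,0],[0,0,0.0006,0.012,0],[0,0,0.0006,0.013,0],[0,0,0.0006,0.014,0],[0,0,0.0006,0.014,0]])

```text
time: 9.93
eef_pos: [0.5176, 0.1991, 0.1322]
ee_rot: [-0.0, 0.71, 0.704, -0.0]
wrist_force: [0.3, -1.0, -2.5]
width: 0.182
```

Emit:
arm_command(targets=[[0,0,0,0.001,0],[0,0,0,0.002,0],[0,0,0,0.003,0],[0,0,0,0.004,0],[0,0,0,0.004,0]])

```text
time: 10.55
eef_pos: [0.5176, 0.1991, 0.1282]
ee_rot: [-0.0, 0.71, 0.704, -0.0]
wrist_force: [-0.3, 0.1, -3.9]
width: 0.173
```

```bash
python3 look.py 7
```

```text
[0.5176     0.1990624  0.12817958] [-5.18323111e-05  7.10188967e-01  7.04011090e-01 -1.15786454e-04] 10.55 [-0.28287321  0.14411896 -3.90465526] [-0.02206047 -0.02209818  0.00121669]
```

View pics/cw7.png

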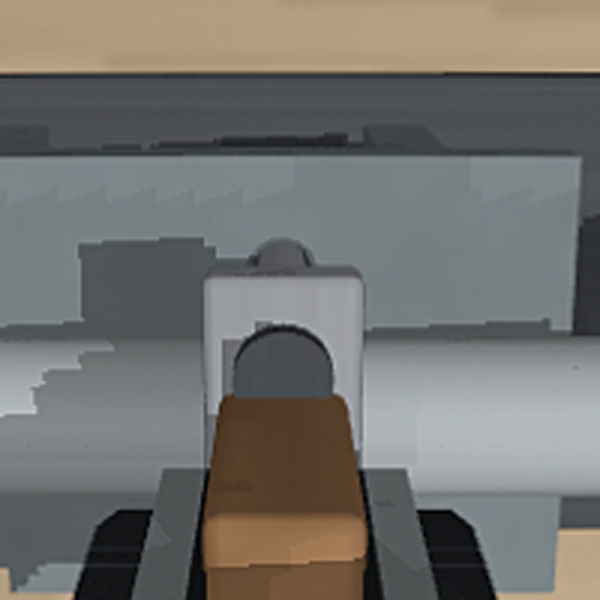

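Emit:
arm_command(targets=[[0,0,0,0.0015,0],[0,0,0,0.003,0],[0,0,0,0.0045,0],[0,0,0,0.006,0],[0,0,0,0.0075,0],[0,0,0,0.0085,0],[0,0,0,0.0085,0]])

```text
time: 11.58
eef_pos: [0.5176, 0.1991, 0.1197]
ee_rot: [-0.0, 0.71, 0.704, -0.0]
wrist_force: [0.0, -0.2, -2.6]
width: 0.175
```

Emit:
arm_command(targets=[[0,0,0,0.001,0],[0,0,0,0.002,0],[0,0,0,0.003,0],[0,0,0,0.004,0],[0,0,0,0.005,0],[0,0,0,0.005,0]])

```text
time: 12.32
eef_pos: [0.5183, 0.1993, 0.1153]
ee_rot: [0.0, 0.71, 0.704, 0.001]
wrist_force: [1.8, 0.6, 1.8]
width: 0.18
```

Emit:
arm_command(targets=[[0,0,0,0.001,0],[0,0,0,0.002,0],[0,0,0,0.003,0],[0,0,0,0.004,0],[0,0,0,0.004,0]])

```text
time: 12.95
eef_pos: [0.5179, 0.199, 0.1105]
ee_rot: [0.0, 0.71, 0.704, 0.0]
wrist_force: [3.7, 0.3, -0.2]
width: 0.181
```

Emit:
arm_command(targets=[[0,0,0,0.001,0],[0,0,0,0.002,0],[0,0,0,0.003,0],[0,0,0,0.003,0]])

```text
time: 13.45
eef_pos: [0.5178, 0.199, 0.1076]
ee_rot: [0.0, 0.71, 0.704, -0.0]
wrist_force: [4.6, 0.1, -1.8]
width: 0.182
```

```bash
python3 look.py 8
```

```text
[0.5177714  0.19902831 0.1075767 ] [ 6.53426293e-05  7.10221385e-01  7.03978394e-01 -9.93145381e-06] 13.45 [ 4.58555281  0.08537381 -1.81134323] [ 0.03565181 -1.13539755 -0.0115008 ]
```

View pics/cs8.png

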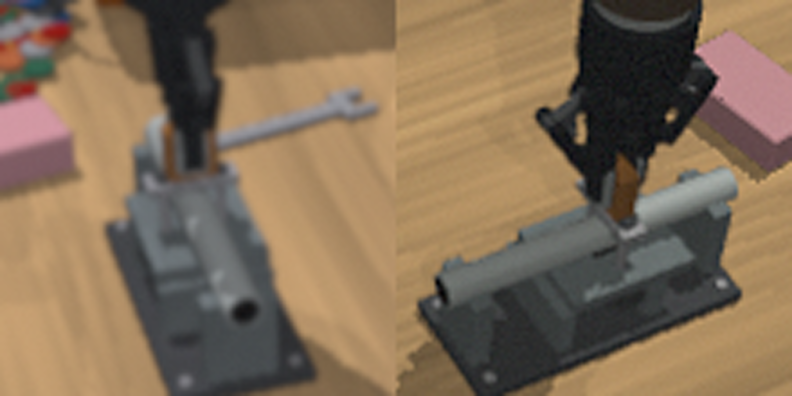

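View pics/cw8.png

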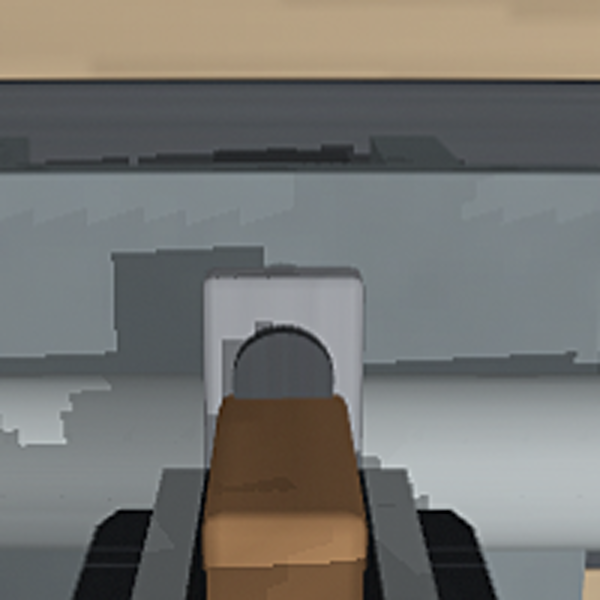

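Emit:
arm_command(targets=[[0,0,0.0005,0.0005,0],[0,0,0.0005,0.001,0],[0,0,0.0005,0.0015,0],[0,0,0.0005,0.002,0],[0,0,0.0005,0.0025,0],[0,0,0.0005,0.0025,0]])

```text
time: 14.35
eef_pos: [0.518, 0.1991, 0.1052]
ee_rot: [-0.0, 0.71, 0.704, -0.0]
wrist_force: [2.4, -0.6, -0.4]
width: 0.176
```

Emit:
arm_command(targets=[[0,0,0,0.0005,0],[0,0,0,0.001,0],[0,0,0,0.001,0],[0,0,0,0.0015,0],[0,0,0,0.0015,0]])

```text
time: 14.98
eef_pos: [0.5182, 0.1991, 0.1051]
ee_rot: [0.0, 0.71, 0.704, 0.0]
wrist_force: [-0.8, -1.6, 7.6]
width: 0.178
```

Emit:
arm_command(targets=[[0,0,0,0.0005,0],[0,0,0,0.001,0],[0,0,0,0.0015,0],[0,0,0,0.0015,0]])

```text
time: 15.48
eef_pos: [0.5182, 0.1991, 0.105]
ee_rot: [0.0, 0.71, 0.704, 0.001]
wrist_force: [-3.6, -3.2, 15.3]
width: 0.177
```

```bash
python3 look.py 9
```

```text
[0.5182004  0.19910752 0.10496924] [3.15688981e-04 7.10178726e-01 7.04020906e-01 8.00758064e-04] 15.475 [-3.56542389 -3.21134299 15.30957708] [-0.51978739  0.54716619  0.00107419]
```

View pics/cw9.png

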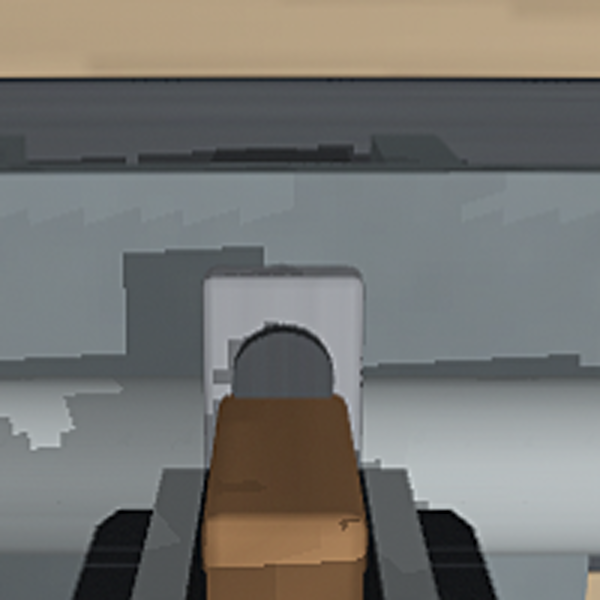

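View pics/cs9.png

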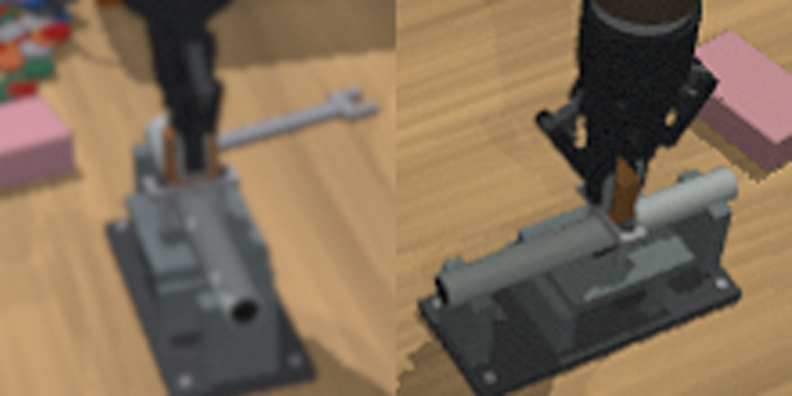

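Emit:
arm_command(targets=[[0,0,0,-0.001,0],[0,0,0,-0.002,0],[0,0,0,-0.002,0],[0.2,0,0,-0.002,0],[0.3,0,0,-0.002,0],[0.5,0,0,-0.002,0],[0.6,0,0,-0.002,0],[0.6,0,0,-0.002,0]])

```text
time: 16.62
eef_pos: [0.5181, 0.1991, 0.1042]
ee_rot: [-0.0, 0.71, 0.704, -0.0]
wrist_force: [0.4, 0.4, 1.0]
width: 0.597
```

Emit:
arm_command(targets=[[0.6,0,0,-0.01,0],[0.6,0,0,-0.025,0],[0.6,0,0,-0.045,0],[0.6,0,0,-0.065,0],[0.6,0,0,-0.085,0],[0.6,0,0,-0.1,0],[0.6,0,0,-0.1,0],[0.6,0,0,-0.1,0]])

```text
time: 17.62
eef_pos: [0.5179, 0.199, 0.2038]
ee_rot: [-0.0, 0.71, 0.704, -0.0]
wrist_force: [0.1, 0.5, -0.0]
width: 0.601
```

```bash
python3 look.py 10; python3 -c "
from h import *
cv2.imwrite('pics/side10.png',camera('side'))"
```

```text
[0.51785675 0.19895725 0.20382012] [-1.67439662e-04  7.10169935e-01  7.04030170e-01 -3.94212068e-04] 17.625 [ 0.06404082  0.54210831 -0.04476746] [0.01770008 0.05151031 0.01517166]
```

View pics/w10.png

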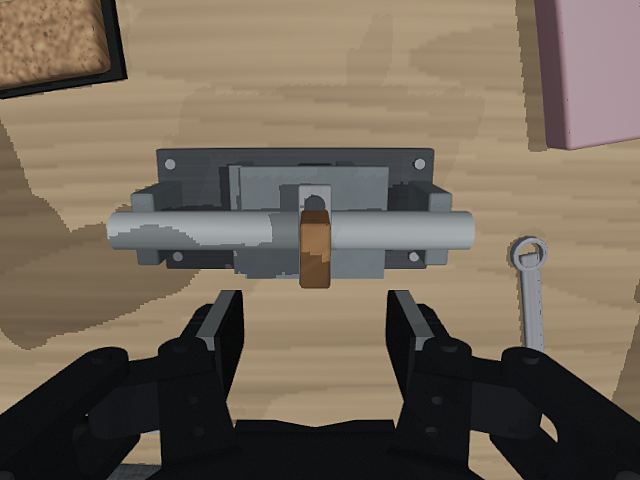

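View pics/cs10.png

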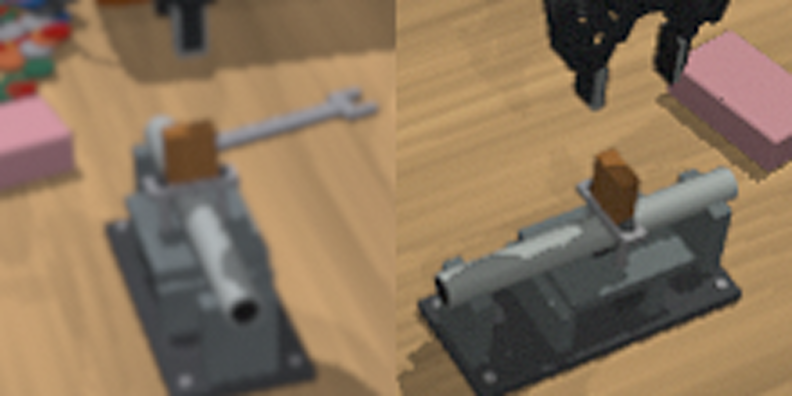

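View pics/side10.png

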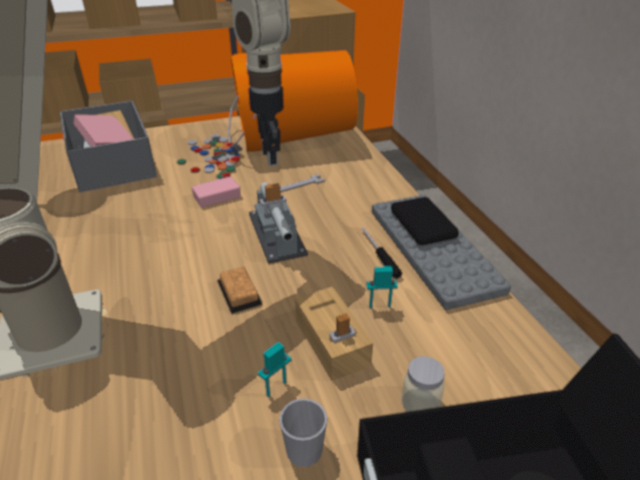

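```bash
python3 - <<'E'
from h import *
import pickle
np.set_printoptions(precision=4,suppress=True)
s,I=pickle.load(open('w10.pkl','rb'))
w=cv2.imread('pics/w10.png')[170:300,270:370];cv2.imwrite('pics/c11.png',cv2.resize(w,None,fx=4.5,fy=4.5,interpolation=cv2.INTER_CUBIC))
E
```

```text
(no output)
```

View pics/c11.png

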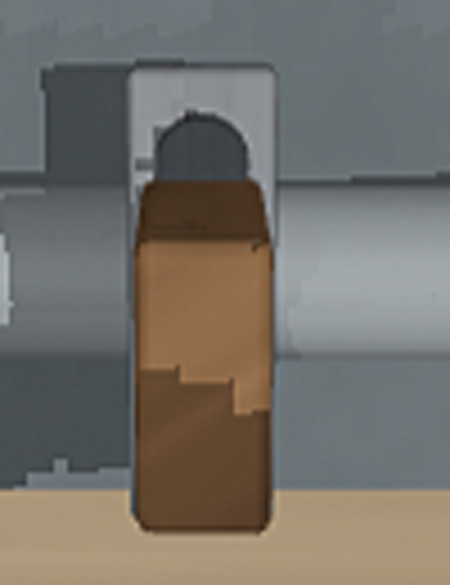

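```bash
python3 - <<'E'
from h import *
import pickle
np.set_printoptions(precision=4,suppress=True)
s,I=pickle.load(open('w10.pkl','rb'))
f=lambda u,v:(270+u/4.5-.4,170+v/4.5-.4)
c=f(203,386)
print('wrist z.137',onz(I,c,.137), 'bar front',onz(I,f(201,67),.097))
q=[onz(I,f(*p),.137) for p in[(136,242),(272,242),(267,530),(138,530)]];print(*q)
# predicted block/bar corners at home in side/scene
ctr=np.array([0.5182,0.1995,0])
a=cv2.imread('pics/side10.png')
b=camera('scene')
def draw(im,info,z,col):
    for dz,hx,hy in [(.137,.018,.008),(.089,.032,.010)]:
        for sx in(-1,1):
            for sy in(-1,1):
                u=proj(info,ctr+[sx*hx,sy*hy,dz]);o.append(u)
for n,im in (('side',a),('scene',b)):
    info=camera_info(n);o=[];draw(im,info,0,0)
    o=np.array(o);x0,y0=(o.min(0)-12).astype(int)
    k=cv2.resize(im[y0:y0+60,x0:x0+60],None,fx=8,fy=8,interpolation=cv2.INTER_CUBIC)
    for u in o: cv2.circle(k,tuple(int(v) for v in ((u-[x0,y0]+.5)*8)),3,(0,255,0),-1)
    cv2.imwrite(f'pics/chk_{n}.png',k)
cv2.imwrite('pics/chk.png',np.hstack([cv2.imread('pics/chk_side.png'),cv2.imread('pics/chk_scene.png')])[:, :960][:, :])
k=cv2.imread('pics/chk.png');cv2.imwrite('pics/chk.png',cv2.resize(k,(800,400)))
E
```

```text
wrist z.137 [0.5168 0.1998 0.137 ] bar front [0.4856 0.1998 0.097 ]
[0.4997 0.1924 0.137 ] [0.4999 0.2077 0.137 ] [0.5346 0.2071 0.137 ] [0.5344 0.192  0.137 ]
```

View pics/chk.png

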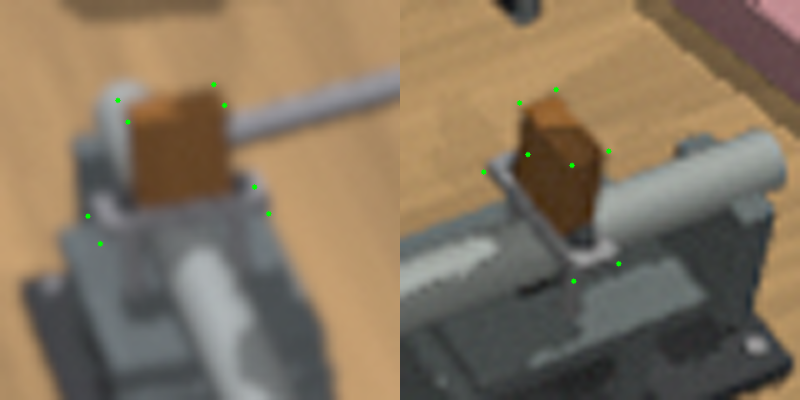

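```bash
python3 -c "
from station import *
print(finish_job())
s=read_state();print(s['time'],s['wrist_force'])"
```

```text
the job is handed in; nothing more can be done
None
the job is handed in; nothing more can be done
```

I put the wider clamp over the tube and through both plate holes, pressed it home, released it and backed the gripper about 10 cm above it. The job is handed in, at about 18 s of the 72 s. No verdict is reported.

- **Finding the holes:** the wrist camera put the visible hole at about x = 0.498, y = 0.1996. I aligned the legs to it in two small corrections, and they went in at the first attempt without catching on the plate.
- **Pressing home:** the rubber jaws showed only a few newtons. The travel then stopped hard with the TCP at z = 0.105, which is the height expected for fully home. The highest wrist reading I saw was about 15 N; readings come only at the end of each move.
- **Final pictures:** the crossbar lies on the tube and the clamp is upright and released. The narrow clamp is still in the rack, and nothing else looks moved.
- **Small disagreement:** the clamp's expected outline at home is about a pixel off in the scene view, and the clamp's x differs by 1–2 mm between cameras. That fits the stated calibration error.

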